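# Clamp the sprung length gauge and draw its rod to the red mark

### The arm

A 7-joint arm with a two-finger parallel gripper is mounted at the origin on a cart in front of the work surface, level with it; the furniture and walls round the work are solid. World frame = base frame: x ahead of the robot, y to its left, z up, the work surface at z = 0. Lengths are in m, angles in rad, forces in N, time in s.
With the tool pointing down it reaches from about 0.4 to 0.875 m from the base axis. Payload 19.3 kg.
Tool frame: the origin (TCP) lies midway between the tips of the shut fingers; the grasp point (between the pads) lies 19 mm behind it (bot.pinch_z is the distance from the TCP to the grasp point, in m); z points along the fingers, y is the line along which they close (so a half turn about z gives the same grasp; the last joint's range is limited). The gripper opens to 85 mm and grips with 20 to 120 N. Pads are 22 mm wide; open, the fingers measure 114 mm over their backs; the gripper's body (76 mm by 85 mm) begins 54 mm behind the grasp point. The pads swing forward as they close: fully open they stand 13 mm farther back than shut.
Start: joints at [-1.19, 0.521, -0.036, 1.599, 0.021, 1.021, -0.113], TCP at [0.272, 0.563, 0.231] pointing down, gripper open.
Joint ranges: [-2.91, 2.91], [-0.3, 2.13], [-1.5, 1.42], [0.17, 2.43], [-1.26, 4.41], [0.16, 1.93], [-2.52, 2.52]. Speed limits (rad/s): [1.89, 1.89, 2.39, 2.39, 3.01, 3.01, 3.01].

### API

Orientations are given as [roll, pitch, yaw] about the fixed x, y, z axes, in that order (R = Rz(yaw) Ry(pitch) Rx(roll)).
In Python, from workcell import observe, viewer, bot gives the robot as it stands. The module is installed in compiled form; this text tells all that it offers.
- The arm moves only by the tool play_rows, never from a script. Its argument "motion" is a list of rows, each a list of 7 numbers: the shift along the tool's x, y, z in cm, then the turn, a rotation vector about the tool's x, y, z in rad, then the opening, from -1 (shut) to 1 (fully open), so that 0 is half open. A call has exactly 5 rows; each row is the pose to reach, as a shift and turn from the pose commanded when the call began, along the tool's axes at that moment; what a row does not reach only later rows make up. A row lasts 1/10 s, in which the tool goes at most 50 mm and 8.59 degrees, less where a joint would pass 70% of its speed; a pose out of reach is approached as far as the arm can. A call with a gripper value outside its range is refused whole. The fingers move at their own pace and stop on an object; "squeeze" is the grip in N (left out, the last holds). Time passes only in rows, so rows that repeat a pose let the fingers close, or fill a call up. It gives the time, the measured TCP pose, the force, the opening and the grip force at its end, in the units of the state.
- observe(): the state, without advancing time (a new reading comes with each control period).
- viewer.grab_frame(name): name is "side" or "top"; returns (picture, depth): 384x512x3 uint8, red, green, blue; 384x512 float32, m along the optical axis (not along the pixel's ray), 0 where there is no reading.
- viewer.camera_info(name): a dict with "fx", "fy", "cx", "cy" (pixels), "k1" (the pictures are not rectified: a ray, as slopes to the right and down, at radius r is drawn at 1 + k1 r^2 times it, then the intrinsics apply), "R" (3x3) and "t" (3): a world point X has camera coordinates R X + t. Camera axes: x right, y down, z forward; pixel columns grow to the right and rows downward; lengths in m; the calibration is good to about 2 mm. A picture is of the moment at which its call begins. camera_info takes no time and is no camera call.
- bot.job_done(): hands the job in; it is judged then, once.
The state is a dict: "clock": time; "qpos": joint angles; "qd": joint speeds; "joint_efforts": joint torques, N m; "position": TCP position; "tool_rot": TCP orientation; "force": force on the tool from outside, world axes, zero at the start; "moment": the same for the moment, N m; "grip_width": finger opening in m; "finger_force": force on a finger pad.
Only numpy, scipy, OpenCV 4.12 (cv2) and the standard library are available. Lean on these libraries where they do the work, as an engineer would, in place of code of your own. Each camera call takes 0.05 s, during which the arm holds its last target. There are 200 camera calls.

### The job

The spring-loaded length gauge has just been laid in the nest of the bench jig. Swing the jig's strap clamp fully down over it, and only then pull the gauge's telescoping rod out by its upright black handle, against the inner spring, until its white pointer stands level with the red mark, without overrunning it. Finish while still gripping the handle, with the pointer held steady at the red mark (not the blue one), and leave the things lying round the jig alone.

Things in the scene. Friction and masses are not known exactly. Their poses are not given: they have to be found in the camera images.
- jig: Fixed bench jig, black base plate 255 x 90 x 10 mm with a 30 mm wing on the +y side under the mark rail. Origin: on the table directly under the middle of the nest. Its x axis runs along the gauge; the rod is pulled out toward the jig's -x. The grey pedestal (116 x 40 mm) has its top, the nest floor, 45 mm above the table; low cheeks keep the gauge from moving sideways or turning, but nothing except the shut clamp keeps it from sliding out along x.
- nest_seat (a point): Centre of the nest floor, 45 mm above the table, jig axes: where the gauge's origin belongs (it has up to about 4 mm of play along x either way when the clamp is shut, and settles forward when the rod is pulled).
- clamp (a joint): Hinge of the strap clamp: 0 = fully shut (strap level across the gauge, between its collars), grows as it opens, to 1.9 rad at most; starts open, at 1.25 to 1.8. Stiff hinge (0.3 N m friction, about 3.5 N at the knob): it stays where it is left.
- clamp_hinge (a point): Point on the hinge axis of the clamp, 73 mm above the table, at jig x = 0, y = -31 mm. The axis is parallel to the jig's x axis.
- clamp_knob (a point): Centre of the yellow cross-bar at the free end of the strap, 85 mm from the hinge axis: a 14 mm thick round bar, 24 mm long, parallel to the jig's x. With the clamp shut it is level with the hinge, 54 mm to the jig's +y of the nest's middle; as the clamp opens it rises in an arc and goes over toward -y. The strap is 12 mm wide and 8 mm thick.
- gauge: Loose gauge lying in the nest, about 0.4 kg: a 14 mm aluminium sleeve with two black square collars 30 x 30 mm, 35 mm long, and a 20 mm gap between them which the strap drops into. Origin: under its middle, on the nest floor. The sleeve and rod axis is 15 mm above the origin (60 mm above the table). x axis along the sleeve; the rod comes out at -x.
- pull_rod (a joint): Extension of the telescoping rod in m: 0 = sprung home (start), grows as it is pulled toward the jig's -x, 0.098 at most. The spring pulls it back with 3 N at 0, plus 70 N per m (about 6 to 9 N at the marks); let go, it goes home.
- handle_grip (a point): Point on the axis of the rod's upright black handle, 68 mm above the table. The handle is a round post of 14 mm diameter, from 34 mm to 95 mm above the table, 85 mm to the jig's -x of the nest's middle when the rod is home. The 8 mm rod joins it from +x at 60 mm above the table; the pointer leaves it toward +y, at its foot.
- pointer_tip (a point): Free end of the white pointer (3 mm wide, 46 mm long along the jig's y, 36 mm above the table) that moves with the handle; 46 mm to the jig's +y of the handle's axis and at the same jig x.
- red_mark_tip (a point): Tip of the red mark, a fixed tab (12 x 18 x 18 mm, top 38 mm above the table) on the rail beside the rod; the tip, 36 mm above the table, points to the pointer's path and passes 6 mm from the pointer. Jig axes. Pointer level with it means the same jig x. It is either the nearer or the farther of the two marks, 35 to 85 mm of extension.
- blue_mark_tip (a point): Tip of the blue mark, a tab of the same shape on the same rail: not the one wanted.
- saline: White bottle with blue cap and band, 52 mm wide, 115 mm high, standing behind the jig; leave alone. Origin at its foot.
- driver: Small screwdriver with red knob end, 134 mm long, lying to the right of the jig; leave alone. Origin under its middle.
- tape: Roll of white paper tape, 54 mm wide, 12 mm high, lying near the robot; leave alone. Origin under its middle.

How it is judged:
By the outcome, as a careful person would: the job done as asked, in the order asked, and still so for the second after the job is handed in, while the arm keeps its last pose, push and grip.
It also fails if it takes over 53 s, if anything falls off the work surface, if the arm or the gripper's body presses on something with over 40 N, if the wrist force passes 120 N, or if a joint passes its speed limit or range.

## Working session

There is one attempt and no reset: what is moved stays moved. The work goes in short steps, Python scripts to look and compute and a tool call to move; the robot and the scene stay as the last step left them, time stands still between calls to the robot, and variables do not carry over. Pictures are saved under pics/ and viewed, at most 10 in all, crops included, and the job is handed in when it is done.

Besides the shell and the picture viewer there is one more tool, called after "Request:" by a JSON object that holds its "fn" and its "kwargs". play_rows: Moves the arm, as the interface text tells. Its arguments: {"type":"object","properties":{"motion":{"type":"array"},"squeeze":{"type":"number"}},"required":["motion"]}

```bash
mkdir -p pics
cat > h.py <<'E'
import numpy as np, cv2
from workcell import observe, viewer, bot
from scipy.spatial.transform import Rotation as Ro
def grab(n,f=None):
    p,d=viewer.grab_frame(n)
    if f: cv2.imwrite('pics/'+f,p[:,:,::-1])
    return p,d
def world(n,uv,z):  # uv Nx2, z depth N
    c=viewer.camera_info(n); uv=np.atleast_2d(np.float64(uv))
    K=np.array([[c['fx'],0,c['cx']],[0,c['fy'],c['cy']],[0,0,1.]])
    s=cv2.undistortPoints(uv.reshape(-1,1,2),K,np.array([c['k1'],0,0,0.])).reshape(-1,2)
    # cv model: x_d = x_u(1+k1 r_u^2), same as given
    P=np.c_[s,np.ones(len(s))]; R=np.array(c['R']); t=np.array(c['t'])
    return (P*np.reshape(z,(-1,1))-t)@R
def onplane(n,uv,h):
    c=viewer.camera_info(n);R=np.array(c['R']);o=-R.T@np.array(c['t'])
    a=world(n,uv,np.ones(len(np.atleast_2d(uv))));d=a-o
    return o+d*((h-o[2])/d[:,2:])
def cloud(n,d):
    v,u=np.mgrid[:384,:512]
    return world(n,np.c_[u.ravel(),v.ravel()],d.ravel()).reshape(384,512,3)
def pix(n,X):
    c=viewer.camera_info(n);K=np.array([[c['fx'],0,c['cx']],[0,c['fy'],c['cy']],[0,0,1.]])
    return cv2.projectPoints(np.float64(X).reshape(-1,1,3),cv2.Rodrigues(np.array(c['R']))[0],np.array(c['t']),K,np.array([c['k1'],0,0,0.]))[0].reshape(-1,2)
E
python3 - <<'E'
from h import *
for n in('top','side'):
    p,d=grab(n); np.savez('/tmp/'+n,p=p,d=d)
    cv2.imwrite(f'pics/{n}0.png',cv2.resize(p[:,:,::-1],(800,600)))
    c=viewer.camera_info(n);print(n,-np.array(c['R']).T@c['t'],np.array(c['R'])[2],c['fx'])
s=observe();print(s['position'],s['tool_rot'],s['clock'],bot.pinch_z,s['force'])
E
```

```text
top [ 0.4449541  -0.26597524  1.09964677] [ 0.1233336  -0.01981887 -0.99216734] 438.6877289201211
side [0.56498201 0.37564086 0.66448968] [ 0.00231486 -0.7312104  -0.68214807] 348.8873792309918
[0.27220109 0.56229713 0.23078595] [-3.14058816e+00  4.90646875e-05  2.69077710e+00] 0.1 0.0187 [ 0.50675773 -0.09540286  0.55682148]
```

View pics/top0.png

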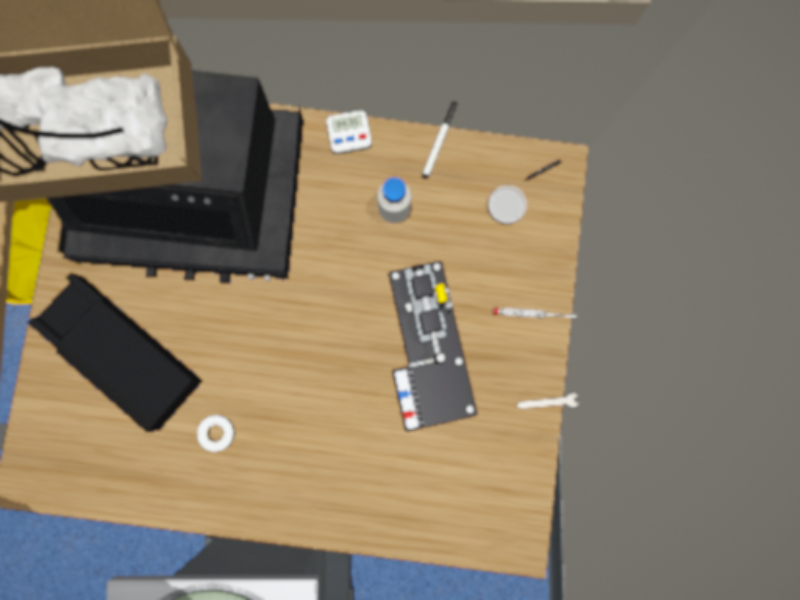

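View pics/side0.png

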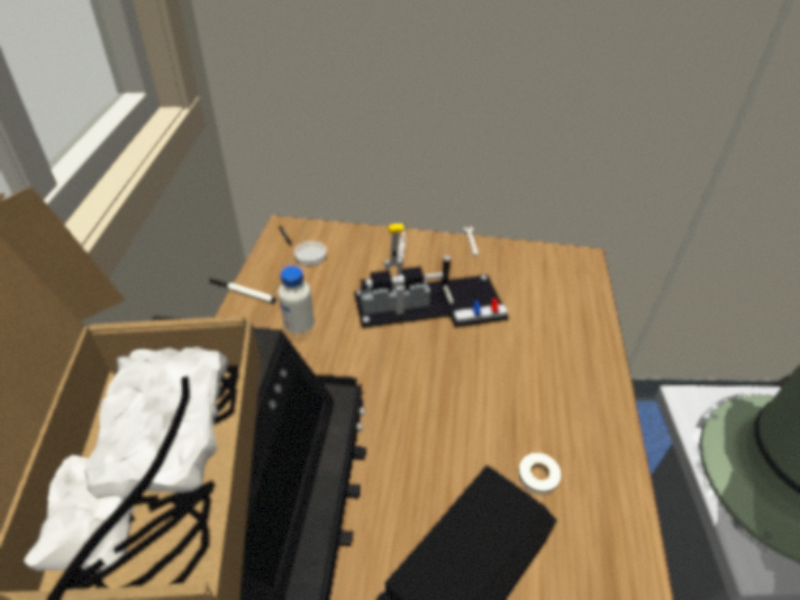

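The top view shows the jig at about (430,345), with its -x pointing toward the robot. The yellow knob is at (441,294), the blue mark at (404,394) and the red mark at (407,413), so red is the farther one. Next I'll zoom in to fit the pose.

Run:
```python
from h import *
a=np.load('/tmp/top.npz')['p'][160:280,240:310,::-1]; b=np.load('/tmp/side.npz')['p'][135:215,220:330,::-1]
A=cv2.resize(a,None,fx=5,fy=5,interpolation=cv2.INTER_CUBIC);B=cv2.resize(b,(440,320),interpolation=cv2.INTER_CUBIC)
o=np.zeros((600,800,3),np.uint8);o[:,:350]=A;o[:320,355:795]=B;cv2.imwrite('pics/crop0.png',o)
for n in('top','side'):
    z=np.load(f'/tmp/{n}.npz');p=z['p'].astype(int);C=cloud(n,z['d']);r,g,b=p[...,0],p[...,1],p[...,2]
    m=np.zeros(r.shape,bool); m[135:280,220:330]=1
    for k,q in dict(red=(r>130)&(g<70)&(b<80),blue=(b>120)&(r<90),yel=(r>150)&(g>130)&(b<80)).items():
        s=q&m; v,u=np.nonzero(s)
        if len(u): print(n,k,len(u),u.mean(),v.mean(),np.median(C[s],0).round(4),C[s].std(0).round(4))
        if k!='yel' and len(u): print(onplane(n,[[u.mean(),v.mean()]],.036))
```

```text
top red 5 260.0 265.0 [ 0.4021 -0.2983  0.0389] [0.0001 0.0034 0.0019]
[[ 0.40197565 -0.29846702  0.036     ]]
top blue 10 256.8 252.2 [ 0.4328 -0.29    0.0362] [0.0022 0.0035 0.0115]
[[ 0.43230518 -0.29068609  0.036     ]]
top yel 70 281.95714285714286 187.17142857142858 [ 0.5732 -0.3415  0.1631] [0.0109 0.005  0.0366]
side red 26 316.15384615384613 194.92307692307693 [ 0.402  -0.2978  0.0288] [0.0041 0.0173 0.0113]
[[ 0.403924   -0.29305196  0.036     ]]
side blue 27 304.6666666666667 196.77777777777777 [ 0.4334 -0.2901  0.0303] [0.003  0.0109 0.0089]
[[ 0.43501228 -0.28485704  0.036     ]]
side yel 212 274.4339622641509 212.9433962264151 [ 0.4973 -0.1956  0.    ] [0.0586 0.1615 0.079 ]
```

View pics/crop0.png

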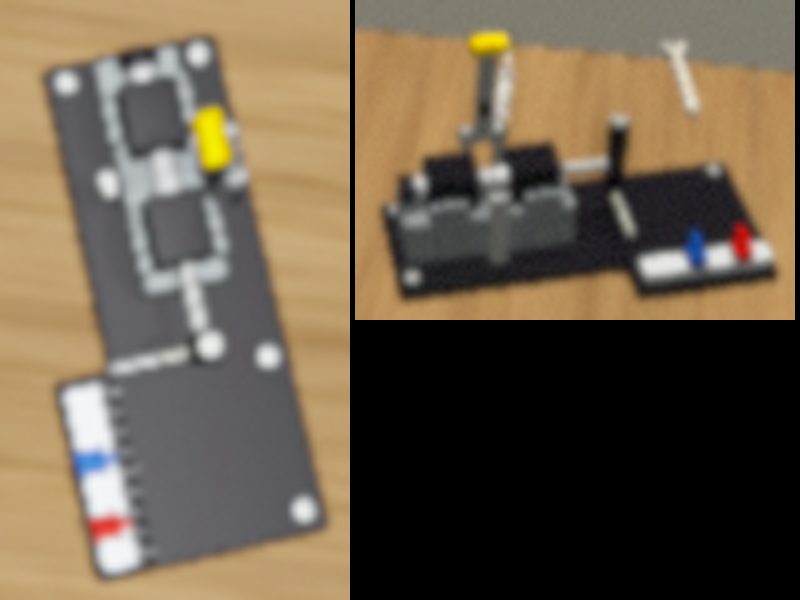

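The crop shows the handle cap at (210,346), the pointer running to (112,368), the blue tip near (118,460) and the red tip near (132,523). The collars are at (153,113) and (180,228), and the plate corners are visible.

Run:
```python
from h import *
P=lambda u,v:[(u+.5)/5+239.5,(v+.5)/5+159.5]
c=onplane('top',[P(43,75),P(213,38),P(327,525),P(100,578)],.01)
print(c.round(4)); 
e=c[1]-c[2];print('len',np.linalg.norm(e),'yaw',np.arctan2(e[1],e[0]),np.linalg.norm(c[0]-c[1]),np.linalg.norm(c[2]-c[3]))
for a,b in((0,1),(3,2)):
  e=c[a]-c[b];print(np.arctan2(-e[0],e[1]))
col=onplane('top',[P(153,113),P(180,228)],.075);e=col[0]-col[1];print('col',col.round(4),np.linalg.norm(e),np.arctan2(e[1],e[0]))
h=onplane('top',[P(210,346)],.095)[0]; print('handle',h, 'side', )
# side: cap of handle at crop(618,122) -> 
S=lambda u,v:[(u-355+.5)/4+219.5,(v+.5)/4+134.5]
print('handle side',onplane('side',[S(618,120)],.095))
y=np.arctan2(e[1],e[0])
for yaw in (y,np.arctan2((c[1]-c[2])[1],(c[1]-c[2])[0])):
  x=np.array([np.cos(yaw),np.sin(yaw)]);
  print(yaw,'origin from handle',h[:2]+.085*x,'collars',col.mean(0)[:2])
  for n,q in(('red',(.4021,-.2983)),('blue',(.4328,-.290))):print(n,'ext',(h[:2]-np.array(q))@x)
z=np.load('/tmp/top.npz');C=cloud('top',z['d']);print(C[186:190,281:284].round(3).reshape(-1,3))
print(C[227:232,280:285,2].round(3))
z=np.load('/tmp/side.npz');C=cloud('side',z['d']);p=z['p'].astype(int);m=np.zeros((384,512),bool);m[140:152,246:262]=1
m&=(p[...,0]>150)&(p[...,2]<80);v,u=np.nonzero(m);print(len(u),u.mean(),v.mean(),np.median(C[m],0))
```

```text
[[ 0.6253 -0.2689  0.01  ]
 [ 0.6449 -0.3546  0.01  ]
 [ 0.4023 -0.4099  0.01  ]
 [ 0.3763 -0.2984  0.01  ]]
len 0.24880173133681133 yaw 0.22417006692684166 0.08790623896571682 0.11454985003919292
0.22447729196599278
0.22882835876867336
col [[ 0.5967 -0.3208  0.075 ]
 [ 0.5423 -0.3335  0.075 ]] 0.05593947719674661 0.2289024798687175
handle [ 0.48625431 -0.34584875  0.095     ] side
handle side [[ 0.4874297  -0.34326459  0.095     ]]
0.2289024798687175 origin from handle [ 0.56903717 -0.32656151] collars [ 0.56950517 -0.32716233]
red ext 0.07116999987242303
blue ext 0.03938743533146002
0.22417006692684166 origin from handle [ 0.56912752 -0.32695349] collars [ 0.56950517 -0.32716233]
red ext 0.07147871976214873
blue ext 0.03970179911377898
[[ 0.576 -0.339  0.162]
 [ 0.575 -0.341  0.165]
 [ 0.575 -0.344  0.166]
 [ 0.573 -0.339  0.164]
 [ 0.573 -0.342  0.164]
 [ 0.573 -0.344  0.166]
 [ 0.571 -0.339  0.164]
 [ 0.571 -0.342  0.164]
 [ 0.571 -0.344  0.165]
 [ 0.569 -0.339  0.164]
 [ 0.569 -0.342  0.161]
 [ 0.569 -0.344  0.164]]
[[0.098 0.099 0.101 0.097 0.012]
 [0.096 0.097 0.095 0.098 0.094]
 [0.096 0.097 0.1   0.097 0.095]
 [0.098 0.096 0.098 0.097 0.093]
 [0.093 0.101 0.094 0.093 0.013]]
56 252.375 145.42857142857142 [ 0.57556168 -0.33491412  0.15895974]
```

Request:
{"fn": "play_rows", "kwargs": {"motion": [[-3.2,-3.4,-0.5,0,0,0.14,-1],[-6.4,-6.8,-1,0,0,0.28,-1],[-9.6,-10.2,-1.5,0,0,0.42,-1],[-12.8,-13.6,-2,0,0,0.56,-1],[-16,-17,-2.5,0,0,0.7,-1]], "squeeze": 60}}

```text
clock: 0.6
position: [0.3424, 0.3379, 0.2563]
tool_rot: [-3.141, -0.0, 1.985]
force: [0.6, 0.1, -0.1]
grip_width: 0.0125
finger_force: 0.0
```

```bash
cat >> h.py <<'E'
O=np.array([.5692,-.3268]);YAW=.227
J=np.array([[np.cos(YAW),-np.sin(YAW)],[np.sin(YAW),np.cos(YAW)]])
def to(jx,jy,z,yaw=YAW):
    s=observe();R=Ro.from_euler('xyz',s['tool_rot']);t=np.r_[O+J@[jx,jy],z]
    G=Ro.from_euler('xyz',[np.pi,0,yaw])
    print('pos',np.round(s['position'],4),'jig',np.r_[J.T@(s['position'][:2]-O),s['position'][2]].round(4),'rot',np.round(s['tool_rot'],3),'F',np.round(s['force'],1),'w',round(s['grip_width'],4),round(float(s['finger_force']),1),'t',s['clock'])
    print('shift cm',(R.inv().apply(t-s['position'])*100).round(2),'turn',(R.inv()*G).as_rotvec().round(3))
E
python3 -c "
from h import *
to(0,-.055,.25)"
```

```text
pos [0.3424 0.3379 0.2563] jig [-0.0714  0.6987  0.2563] rot [-3.141 -0.     1.985] F [ 0.6  0.1 -0.1] w 0.0125 0.0 t 0.6
shift cm [-75.38  -7.01   0.63] turn [-0.     0.     1.758]
```

Request:
{"fn": "play_rows", "kwargs": {"motion": [[-4,-0.4,0,0,0,0.14,-1],[-8,-0.8,0,0,0,0.28,-1],[-12,-1.2,0,0,0,0.42,-1],[-16,-1.6,0,0,0,0.56,-1],[-20,-2,0,0,0,0.7,-1]]}}

```text
clock: 1.1
position: [0.4056, 0.1475, 0.2563]
tool_rot: [-3.141, -0.0, 1.285]
force: [0.6, -0.1, -0.7]
grip_width: -0.0
finger_force: 0.0
```

Request:
{"fn": "play_rows", "kwargs": {"motion": [[-3.3,2.3,0,0,0,0.14,-1],[-6.6,4.6,0,0,0,0.28,-1],[-9.9,6.9,0,0,0,0.42,-1],[-13.2,9.2,0,0,0,0.56,-1],[-16.5,11.5,0,0,0,0.7,-1]]}}

```text
clock: 1.6
position: [0.4706, -0.0429, 0.2564]
tool_rot: [-3.142, -0.0, 0.585]
force: [1.8, 0.8, -1.0]
grip_width: 0.0002
finger_force: 0.0
```

```bash
python3 -c "
from h import *
to(0,-.055,.25)"
```

```text
pos [ 0.4706 -0.0429  0.2564] jig [-0.0321  0.2988  0.2564] rot [-3.142 -0.     0.585] F [ 1.8  0.8 -1. ] w 0.0002 0.0 t 1.6
shift cm [-9.4  34.26  0.63] turn [-0.    -0.     0.358]
```

Request:
{"fn": "play_rows", "kwargs": {"motion": [[-1,3.6,0,0,0,0.12,-1],[-2,7.2,0,0,0,0.24,-1],[-3,10.8,0,0,0,0.358,-1],[-4,14.4,0,0,0,0.358,-1],[-5,18,0,0,0,0.358,-1]]}}

```text
clock: 2.1
position: [0.5294, -0.2199, 0.2559]
tool_rot: [-3.141, 0.001, 0.233]
force: [0.3, 0.6, 1.3]
grip_width: 0.0002
finger_force: 0.0
```

Request:
{"fn": "play_rows", "kwargs": {"motion": [[0.4,4.2,0,0,0,0,-1],[0.8,8.4,0,0,0,0,-1],[1.2,12.6,0,0,0,0,-1],[1.5,15.8,0,0,0,0,-1],[1.6,16.8,0,0,0,0,-1]]}}

```text
clock: 2.6
position: [0.5829, -0.3817, 0.2554]
tool_rot: [3.141, 0.002, 0.23]
force: [-0.5, -0.0, -0.0]
grip_width: -0.0
finger_force: 0.0
```

```bash
python3 -c "
from h import *
to(0,-.055,.148)
p,d=grab('side');cv2.imwrite('pics/s1.png',cv2.resize(p[100:220,200:340,::-1],(700,600),interpolation=cv2.INTER_CUBIC))"
```

```text
pos [ 0.5829 -0.3817  0.2554] jig [ 0.001  -0.0566  0.2554] rot [3.141e+00 2.000e-03 2.300e-01] F [-0.5 -0.  -0. ] w -0.0 0.0 t 2.6
shift cm [-0.08 -0.17 10.74] turn [0.001 0.002 0.003]
```

View pics/s1.png

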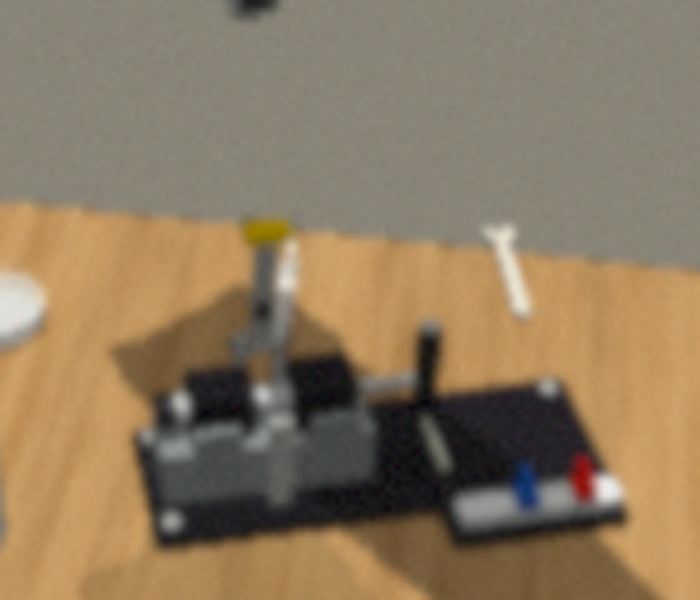

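The fingertip at (255,5) hangs above and behind the yellow knob at (267,232), as planned. I'll lower it behind the knob and push.

Request:
{"fn": "play_rows", "kwargs": {"motion": [[0,0.8,2,0,0,0,-1],[0,0.8,5,0,0,0,-1],[0,0.8,8,0,0,0,-1],[0,0.8,10.4,0,0,0,-1],[0,0.8,10.4,0,0,0,-1]]}}

```text
clock: 3.15
position: [0.5842, -0.3838, 0.1486]
tool_rot: [-3.137, 0.004, 0.234]
force: [0.1, 0.3, -0.2]
grip_width: 0.0001
finger_force: 0.0
```

Request:
{"fn": "play_rows", "kwargs": {"motion": [[0,-1,0,0,0,0,-1],[0,-2,0,0,0,0,-1],[0,-3,0,0,0,0,-1],[0,-4,0,0,0,0,-1],[0,-4.5,0,0,0,0,-1]]}}

```text
clock: 3.65
position: [0.5753, -0.3414, 0.1531]
tool_rot: [3.141, -0.001, 0.234]
force: [1.2, -3.6, 2.1]
grip_width: -0.0
finger_force: 1.3
```

```bash
python3 -c "
from h import *
to(0,.0,.15)
p,d=grab('side');cv2.imwrite('pics/s2.png',cv2.resize(p[100:220,200:340,::-1],(700,600),interpolation=cv2.INTER_CUBIC))"
```

```text
pos [ 0.5753 -0.3414  0.1531] jig [ 0.0026 -0.0156  0.1531] rot [ 3.141e+00 -1.000e-03  2.340e-01] F [ 1.2 -3.6  2.1] w -0.0 1.3 t 3.65
shift cm [-0.25 -1.56  0.31] turn [ 0.001 -0.001  0.007]
```

View pics/s2.png

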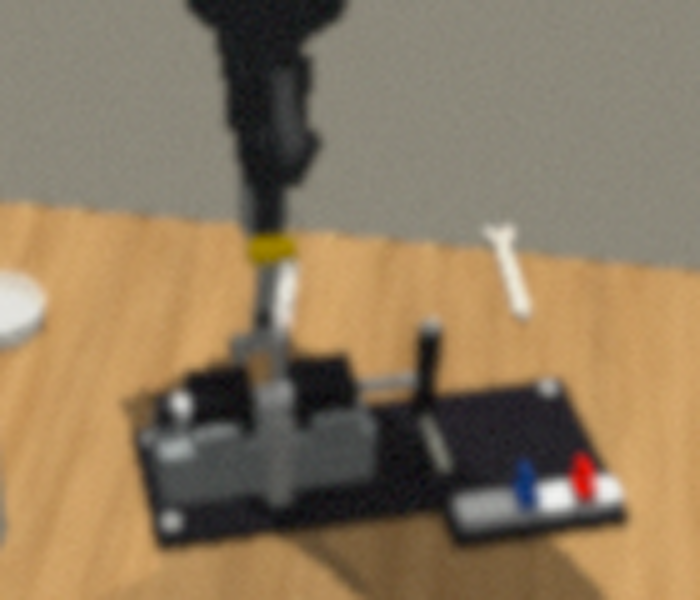

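The finger is pushing the knob from behind and the knob, at (270,247), has started to drop. I'll keep following the arc down.

Request:
{"fn": "play_rows", "kwargs": {"motion": [[-0.1,-1.3,0.4,0,0,0,-1],[-0.2,-2.1,0.9,0,0,0,-1],[-0.2,-2.7,1.4,0,0,0,-1],[-0.2,-3.3,1.9,0,0,0,-1],[-0.2,-3.9,2.6,0,0,0,-1]]}}

```text
clock: 4.2
position: [0.5641, -0.3043, 0.1264]
tool_rot: [-3.141, -0.0, 0.233]
force: [1.5, 0.4, 5.7]
grip_width: -0.0001
finger_force: 2.5
```

```bash
python3 -c "
from h import *
to(0,.031,.110);to(0,.037,.097);to(0,.041,.083);to(0,.041,.076)"
```

```text
pos [ 0.5641 -0.3043  0.1264] jig [1.000e-04 2.310e-02 1.264e-01] rot [-3.141 -0.     0.233] F [1.5 0.4 5.7] w -0.0001 2.5 t 4.2
shift cm [-0.01 -0.79  1.64] turn [-0.001 -0.     0.006]
pos [ 0.5641 -0.3043  0.1264] jig [1.000e-04 2.310e-02 1.264e-01] rot [-3.141 -0.     0.233] F [1.5 0.4 5.7] w -0.0001 2.5 t 4.2
shift cm [-0.01 -1.39  2.94] turn [-0.001 -0.     0.006]
pos [ 0.5641 -0.3043  0.1264] jig [1.000e-04 2.310e-02 1.264e-01] rot [-3.141 -0.     0.233] F [1.5 0.4 5.7] w -0.0001 2.5 t 4.2
shift cm [-0.   -1.79  4.34] turn [-0.001 -0.     0.006]
pos [ 0.5641 -0.3043  0.1264] jig [1.000e-04 2.310e-02 1.264e-01] rot [-3.141 -0.     0.233] F [1.5 0.4 5.7] w -0.0001 2.5 t 4.2
shift cm [-0.   -1.79  5.04] turn [-0.001 -0.     0.006]
```

Request:
{"fn": "play_rows", "kwargs": {"motion": [[0,-0.8,1.2,0,0,0,-1],[0,-1.2,2.3,0,0,0,-1],[0,-1.5,3.3,0,0,0,-1],[0,-1.7,4.2,0,0,0,-1],[0,-1.8,4.8,0,0,0,-1]]}}

```text
clock: 4.7
position: [0.5598, -0.2872, 0.0774]
tool_rot: [-3.141, 0.0, 0.233]
force: [1.8, 1.7, 3.9]
grip_width: 0.0001
finger_force: 2.0
```

```bash
python3 -c "
from h import *
to(0,.041,.076)
p,d=grab('side');cv2.imwrite('pics/s3.png',cv2.resize(p[100:220,200:340,::-1],(700,600),interpolation=cv2.INTER_CUBIC))"
```

```text
pos [ 0.5598 -0.2872  0.0774] jig [-0.0002  0.0407  0.0774] rot [-3.141  0.     0.233] F [1.8 1.7 3.9] w 0.0001 2.0 t 4.7
shift cm [ 0.02 -0.03  0.14] turn [-0.     0.     0.006]
```

View pics/s3.png

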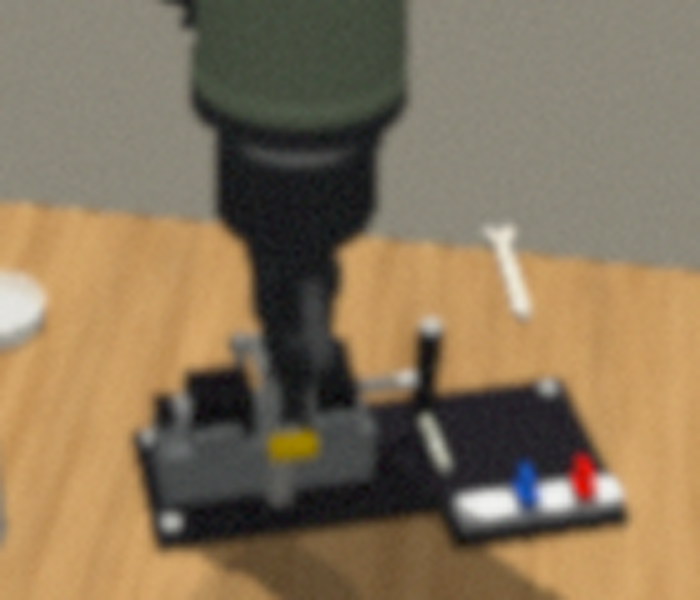

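The knob, at (293,445), is almost level. I'll press a little further until it hits the stop.

Request:
{"fn": "play_rows", "kwargs": {"motion": [[0,0,0.1,0,0,0,-1],[0,0,0.2,0,0,0,-1],[0,0,0.3,0,0,0,-1],[0,0,0.4,0,0,0,-1],[0,0,0.4,0,0,0,-1]]}}

```text
clock: 5.25
position: [0.5599, -0.2878, 0.0762]
tool_rot: [-3.141, -0.001, 0.232]
force: [-9.1, 8.8, 33.9]
grip_width: -0.0
finger_force: 17.3
```

Request:
{"fn": "play_rows", "kwargs": {"motion": [[0,0,-3,0,0,0,-1],[0,0,-7,0,0,0,-1],[-3,1.4,-7.5,0,0,0,0.2],[-6,2.8,-7.5,0,0,0,0.2],[-8.5,4,-7.5,0,0,0,0.2]]}}

```text
clock: 5.75
position: [0.4848, -0.3473, 0.1497]
tool_rot: [3.141, 0.0, 0.232]
force: [0.3, 0.3, -0.2]
grip_width: 0.0435
finger_force: 0.0
```

```bash
python3 -c "
from h import *
to(-.085,.001,.056)
p,d=grab('side');cv2.imwrite('pics/s4.png',cv2.resize(p[100:220,200:340,::-1],(700,600),interpolation=cv2.INTER_CUBIC))"
```

```text
pos [ 0.4848 -0.3473  0.1497] jig [-0.0868 -0.001   0.1497] rot [3.141 0.    0.232] F [ 0.3  0.3 -0.2] w 0.0435 0.0 t 5.75
shift cm [ 0.18 -0.2   9.37] turn [0.001 0.    0.005]
```

View pics/s4.png

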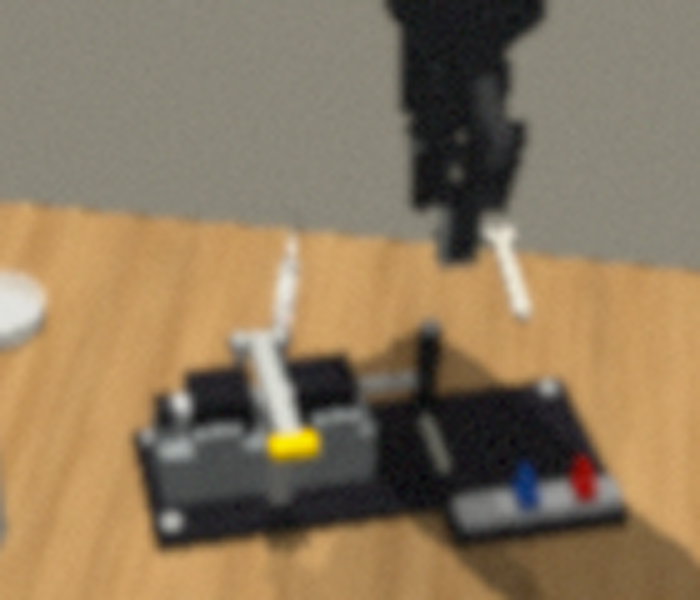

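The strap lies level between the collars, with the knob at (293,445), and the gripper is above the handle at (428,330). I'll lower it and grip.

Request:
{"fn": "play_rows", "kwargs": {"motion": [[0.1,-0.1,2,0,0,0,0.2],[0.2,-0.2,5,0,0,0,0.2],[0.2,-0.2,8,0,0,0,0.2],[0.2,-0.2,9.3,0,0,0,0.2],[0.2,-0.2,9.3,0,0,0,0.2]]}}

```text
clock: 6.3
position: [0.487, -0.3434, 0.0551]
tool_rot: [-3.14, 0.002, 0.232]
force: [-0.1, 0.2, 0.8]
grip_width: 0.0509
finger_force: 0.0
```

Request:
{"fn": "play_rows", "kwargs": {"motion": [[0,0,0,0,0,0,-1],[0,0,0,0,0,0,-1],[0,0,0,0,0,0,-1],[0,0,0,0,0,0,-1],[0,0,0,0,0,0,-1]], "squeeze": 60}}

```text
clock: 6.8
position: [0.4883, -0.344, 0.0574]
tool_rot: [3.141, -0.001, 0.233]
force: [-2.7, 0.2, 6.7]
grip_width: 0.0125
finger_force: 58.3
```

```bash
python3 -c "
from h import *
to(-.085-.071,.001,.056)
z0=np.load('/tmp/side.npz')
p,d=grab('side');C=cloud('side',d);q=p.astype(int);m=np.zeros((384,512),bool);m[180:196,250:268]=1
m&=(q[...,0]>150)&(q[...,2]<80);v,u=np.nonzero(m);print(len(u),u.mean(),v.mean(),np.median(C[m],0))
print('expect shut pix',pix('side',np.r_[O+J@[0,.054],.073]))"
```

```text
pos [ 0.4883 -0.344   0.0574] jig [-0.0827  0.0015  0.0574] rot [ 3.141e+00 -1.000e-03  2.330e-01] F [-2.7  0.2  6.7] w 0.0125 58.3 t 6.8
shift cm [-7.33  0.01  0.13] turn [ 0.001 -0.001  0.006]
47 258.27659574468083 188.53191489361703 [ 0.55788393 -0.26804795  0.07620709]
expect shut pix [[258.35401131 187.87943542]]
```

Request:
{"fn": "play_rows", "kwargs": {"motion": [[-0.6,0,0,0,0,0,-1],[-1.2,0,0,0,0,0,-1],[-1.8,0,0,0,0,0,-1],[-2.4,0,0,0,0,0,-1],[-3,0,0,0,0,0,-1]]}}

```text
clock: 7.35
position: [0.459, -0.3507, 0.0568]
tool_rot: [3.141, -0.001, 0.233]
force: [4.7, 0.5, 3.9]
grip_width: 0.0124
finger_force: 58.4
```

Request:
{"fn": "play_rows", "kwargs": {"motion": [[-0.6,0,0,0,0,0,-1],[-1.2,0,0,0,0,0,-1],[-1.8,0,0,0,0,0,-1],[-2.4,0,0,0,0,0,-1],[-3,0,0,0,0,0,-1]]}}

```text
clock: 7.85
position: [0.4299, -0.3574, 0.0566]
tool_rot: [3.141, -0.001, 0.233]
force: [6.6, 1.1, 2.3]
grip_width: 0.0125
finger_force: 58.3
```

Run:
```python
from h import *
to(-.085-.071,.001,.056)
p,d=grab('side');t,d2=grab('top')
np.savez('/tmp/p1',p=p,t=t)
a=p[155:215,270:345,::-1];b=t[220:290,240:300,::-1]
o=np.zeros((480,800,3),np.uint8);o[:360,:450]=cv2.resize(a,(450,360),interpolation=cv2.INTER_CUBIC)
o[:408,450:800]=cv2.resize(b,(350,408),interpolation=cv2.INTER_CUBIC);cv2.imwrite('pics/p1.png',o)
```

```text
pos [ 0.4299 -0.3574  0.0566] jig [-0.1426  0.0016  0.0566] rot [ 3.141e+00 -1.000e-03  2.330e-01] F [6.6 1.1 2.3] w 0.0125 58.3 t 7.85
shift cm [-1.34  0.05  0.06] turn [ 0.001 -0.001  0.006]
```

View pics/p1.png

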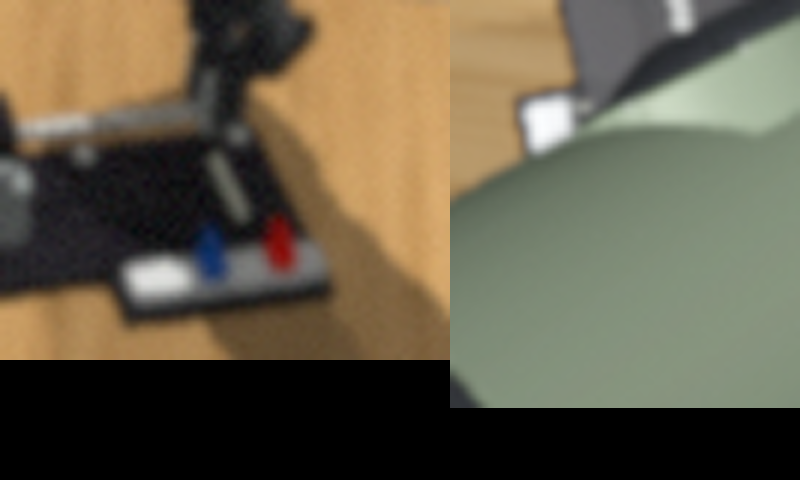

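The side view shows the pointer from (214,152) to (245,222), with its tip past blue at (210,255) and short of red at (281,245). The top view is blocked by the arm. I'll compute the sub-pixel gap from the side view.

```bash
cat >> h.py <<'E'
from scipy.optimize import brentq
def hullc(X):
    h=cv2.convexHull(np.float32(pix('side',X)));m=cv2.moments(h);return np.array([m['m10'],m['m01']])/m['m00']
def W(x,y,z): return np.r_[O+J@[x,y],z]
def gap(p):
    q=p.astype(float);out={}
    sub=np.zeros(q.shape[:2],bool);sub[183:206,285:325]=1
    v,u=np.mgrid[:384,:512]
    for k,w in dict(red=q[...,0]-np.maximum(q[...,1],q[...,2])-30,blue=q[...,2]-q[...,0]-40).items():
        w=np.where(sub,np.clip(w,0,None),0);c=np.array([(w*u).sum(),(w*v).sum()])/w.sum()
        f=lambda x:hullc([W(x+s*(0 if y<.058 else .006),y,z) for s in(-1,1) for y in(.052,.060,.070) for z in(.02,.038)])
        x=brentq(lambda x:f(x)[0]-c[0],-.2,-.08);out[k]=x;print(k,'c',c.round(2),'jig x',round(x,4),'pred c',f(x).round(2))
    return out
def pointer(p,x0):
    # bright thin line near expected: scan jig y, find brightness-weighted x
    g=p.astype(float).min(2);r=[]
    for y in np.arange(.018,.041,.004):
        xs=np.arange(x0-.012,x0+.012,.0005);P=pix('side',[W(x,y,.0365) for x in xs]).astype(np.float32)
        s=cv2.remap(np.float32(g),P[:,:1].reshape(-1,1),P[:,1:].reshape(-1,1),cv2.INTER_LINEAR).ravel()
        s=np.clip(s-np.median(s)-12,0,None)
        if s.sum()>0:r.append((xs*s).sum()/s.sum())
    print('pointer',np.round(r,4));return r
E
python3 - <<'E'
from h import *
p0=np.load('/tmp/side.npz')['p'];p=np.load('/tmp/p1.npz')['p']
gap(p0);gap(p);pointer(p0,-.086);pointer(p,-.146)
E
```

```text
red c [316.73 193.92] jig x -0.158 pred c [316.73 194.86]
blue c [304.67 196.32] jig x -0.1242 pred c [304.67 196.51]
red c [315.88 195.34] jig x -0.1556 pred c [315.88 194.97]
blue c [304.71 197.07] jig x -0.1244 pred c [304.71 196.5 ]
pointer [-0.0841 -0.0843 -0.0843 -0.0841 -0.0837 -0.0838]
pointer [-0.1428 -0.1426 -0.1426 -0.1426 -0.1427 -0.1428]
```

Request:
{"fn": "play_rows", "kwargs": {"motion": [[-0.2,0,0,0,0,0,-1],[-0.4,0,0,0,0,0,-1],[-0.6,0,0,0,0,0,-1],[-0.8,0,0,0,0,0,-1],[-0.9,0,0,0,0,0,-1]]}}

```text
clock: 8.45
position: [0.4213, -0.3594, 0.0566]
tool_rot: [3.141, -0.001, 0.233]
force: [7.3, 1.9, 1.9]
grip_width: 0.0129
finger_force: 58.3
```

```bash
sed -i "s/q\[...,2\])-30/q[...,2])-65/" h.py
python3 - <<'E'
from h import *
to(-.1556,.001,.056)
gap(np.load('/tmp/side.npz')['p'])
ps=[grab('side')[0] for _ in range(4)];p=np.mean(ps,0)
for a in ps[:2]:gap(a)
gap(p);pointer(p,-.152)
cv2.imwrite('pics/p2.png',cv2.resize(p[170:210,285:335,::-1].astype(np.uint8),(750,600),interpolation=cv2.INTER_CUBIC))
E
```

```text
pos [ 0.4213 -0.3594  0.0566] jig [-0.1514  0.0016  0.0566] rot [ 3.141e+00 -1.000e-03  2.330e-01] F [7.3 1.9 1.9] w 0.0129 58.3 t 8.45
shift cm [-0.42  0.05  0.06] turn [ 0.    -0.001  0.006]
red c [316.22 194.83] jig x -0.1565 pred c [316.22 194.93]
blue c [304.67 196.32] jig x -0.1242 pred c [304.67 196.51]
red c [316.28 195.65] jig x -0.1567 pred c [316.28 194.92]
blue c [304.51 197.31] jig x -0.1238 pred c [304.51 196.53]
red c [316.3  195.57] jig x -0.1568 pred c [316.3  194.92]
blue c [304.5  197.27] jig x -0.1238 pred c [304.5  196.53]
red c [316.29 195.6 ] jig x -0.1567 pred c [316.29 194.92]
blue c [304.51 197.27] jig x -0.1238 pred c [304.51 196.53]
pointer [-0.1517 -0.1517 -0.1517 -0.1517 -0.1518 -0.1518]
```

View pics/p2.png

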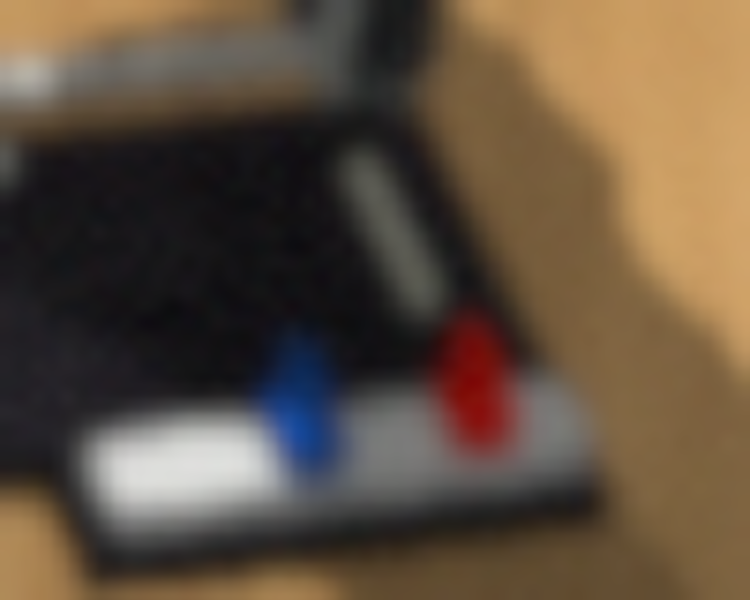

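The pointer ends at (428,300), still short of the red tip at (472,315). I'll refine the red mark against the pointer using the unobstructed top picture from the start.

Run:
```python
from h import *
q=np.load('/tmp/top.npz')['p'].astype(float)
v,u=np.mgrid[:384,:512];sub=np.zeros((384,512),bool);sub[243:275,248:272]=1
jig=lambda P:(P[:,:2]-O)@J
for k,w in dict(red=q[...,0]-np.maximum(q[...,1],q[...,2])-65,blue=q[...,2]-q[...,0]-40).items():
    w=np.where(sub,np.clip(w,0,None),0);c=[[(w*u).sum()/w.sum(),(w*v).sum()/w.sum()]];print('top',k,c,jig(onplane('top',c,.038)).round(4))
g=q.min(2);r=[]
for y in np.arange(.016,.045,.004):
    xs=np.arange(-.096,-.072,.0005);P=pix('top',[W(x,y,.0365) for x in xs]).astype(np.float32)
    s=cv2.remap(np.float32(g),P[:,:1],P[:,1:],cv2.INTER_LINEAR).ravel();s=np.clip(s-np.median(s)-15,0,None);r.append((xs*s).sum()/s.sum())
print('top pointer home',np.round(r,4))
print('side tip px in p2',(pix('side',[W(x,.052,.036) for x in(-.154,-.1555,-.157)])-[285,170]+.5)*15-.5)
print('side pointer end px',(pix('side',[W(-.1517,.046,.036)])-[285,170]+.5)*15-.5)
```

```text
top red [[np.float64(260.68648266100496), np.float64(264.9646142958245)]] [[-0.1567  0.0637]]
top blue [[np.float64(257.7723799126638), np.float64(251.9688864628821)]] [[-0.1252  0.0636]]
top pointer home [-0.0844 -0.0842 -0.0845 -0.0841 -0.0841 -0.0844 -0.0841 -0.0852]
side tip px in p2 [[443.62455783 311.8473625 ]
 [451.58896348 310.77190416]
 [459.54824631 309.69710344]]
side pointer end px [[420.46778123 291.13119345]]
```

Request:
{"fn": "play_rows", "kwargs": {"motion": [[-0.1,0,0,0,0,0,-1],[-0.2,0,0,0,0,0,-1],[-0.3,0,0,0,0,0,-1],[-0.4,0,0,0,0,0,-1],[-0.45,0,0,0,0,0,-1]]}}

```text
clock: 9.15
position: [0.417, -0.3603, 0.0566]
tool_rot: [3.141, -0.001, 0.233]
force: [7.4, 1.0, 1.7]
grip_width: 0.0124
finger_force: 58.3
```

Request:
{"fn": "play_rows", "kwargs": {"motion": [[0,0,0,0,0,0,-1],[0,0,0,0,0,0,-1],[0,0,0,0,0,0,-1],[0,0,0,0,0,0,-1],[0,0,0,0,0,0,-1]]}}

```text
clock: 9.65
position: [0.4171, -0.3603, 0.0566]
tool_rot: [3.141, -0.001, 0.233]
force: [7.6, 1.5, 1.1]
grip_width: 0.0126
finger_force: 58.3
```

Run:
```python
from h import *
to(-.1564,.0016,.0566)
p=np.mean([grab('side')[0] for _ in range(4)],0)
gap(p);pointer(p,-.1555)
cv2.imwrite('pics/p3.png',cv2.resize(p[160:210,250:335,::-1].astype(np.uint8),(800,470),interpolation=cv2.INTER_CUBIC))
```

```text
pos [ 0.4171 -0.3603  0.0566] jig [-0.1557  0.0016  0.0566] rot [ 3.141e+00 -1.000e-03  2.330e-01] F [7.6 1.5 1.1] w 0.0126 58.3 t 9.65
shift cm [-0.07 -0.   -0.  ] turn [ 0.    -0.001  0.006]
red c [316.3  195.61] jig x -0.1568 pred c [316.3  194.92]
blue c [304.67 196.8 ] jig x -0.1242 pred c [304.67 196.51]
pointer [-0.1558 -0.1557 -0.1557 -0.1558 -0.1557 -0.1558]
```

View pics/p3.png

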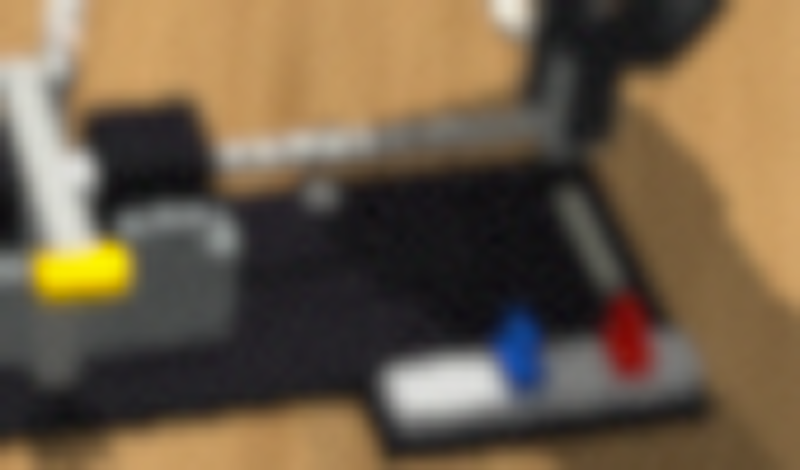

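The pointer runs into the red tip at (625,295), and the clamp is still shut. It measures about 1 mm short, so I'll make one last small nudge.

Request:
{"fn": "play_rows", "kwargs": {"motion": [[-0.03,0,0,0,0,0,-1],[-0.06,0,0,0,0,0,-1],[-0.06,0,0,0,0,0,-1],[-0.06,0,0,0,0,0,-1],[-0.06,0,0,0,0,0,-1]]}}

```text
clock: 10.35
position: [0.4165, -0.3604, 0.0566]
tool_rot: [3.141, -0.001, 0.233]
force: [7.7, 1.0, 2.3]
grip_width: 0.0123
finger_force: 58.3
```

Run:
```python
from h import *
to(-.1564,.0016,.0566)
p=np.mean([grab('side')[0] for _ in range(4)],0)
r=gap(p)['red'];x=np.median(pointer(p,-.1563))
if abs(x-r)<.0015: print(bot.job_done())
```

```text
pos [ 0.4165 -0.3604  0.0566] jig [-0.1563  0.0016  0.0566] rot [ 3.141e+00 -1.000e-03  2.330e-01] F [7.7 1.  2.3] w 0.0123 58.3 t 10.35
shift cm [-0.01 -0.   -0.  ] turn [ 0.    -0.001  0.006]
red c [316.32 195.64] jig x -0.1568 pred c [316.32 194.91]
blue c [304.66 196.79] jig x -0.1242 pred c [304.66 196.51]
pointer [-0.157  -0.1568 -0.1568 -0.1569 -0.1568 -0.1568]
the job is handed in; nothing more can be done
None
```

The job is handed in: the clamp was swung fully shut first, then the rod was pulled until the pointer was level with the red mark (within about 1 mm by camera), and the gripper is still holding the handle.

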